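# Press the walnut plug home in the sign

### The job

Four plugs stand proud in the wooden sign: one dark walnut and three pale maple. With the fingertips, gently press the dark plug straight down until it is flush with the sign's face, then withdraw. Do not touch the pale plugs, which are only dry-fitted, do not pull any plug up, and leave the sanding block, glue bottle and hammer where they are.

Things in the scene. Friction and masses are not known exactly. Their poses are not given: they have to be found in the camera images.
- sign: oiled brown wooden sign board, 190 x 360 x 28 mm (its x, y, z), lying flat on the bench and held fast; gold lines inlaid in it and a flat gold rim round each hole. Origin: centre of its underside, on the bench. Four holes at x = +-50 mm, y = +-85 mm hold the plugs. Steel bench dogs, 19 mm across and 38 mm high, stand at x = +-50, y = +-190 mm. A blue sanding block lies near its middle.
- walnut_top (a point): centre of the top face of the one very dark brown (walnut) round wooden plug, 32 mm across, standing upright in one of the sign's four holes; a height of 28 mm above the bench is flush with the sign. Any of the four plugs may be in any hole. The point moves with the plug.
- walnut (a joint): how far the dark plug has been pushed down, in m: 0 = top 10 mm proud of the sign, 0.010 = top flush (it stops there), negative = drawn up. At the start between 0 and 0.003. It slides straight down against about 4 N of friction and stays where it is left; it does not spring back.
- pale_a_top (a point): centre of the top face of a pale cream (maple) round wooden plug, 32 mm across, standing upright in one of the sign's four holes; a height of 28 mm above the bench is flush with the sign. Any of the four plugs may be in any hole. The point moves with the plug.
- pale_a (a joint): how far this pale plug has been pushed down, in m: 0 = top 10 mm proud of the sign, 0.010 = top flush (it stops there), negative = drawn up. At the start between 0 and 0.003. It slides straight down against about 4 N of friction and stays where it is left; it does not spring back.
- pale_b_top (a point): centre of the top face of a pale cream (maple) round wooden plug, 32 mm across, standing upright in one of the sign's four holes; a height of 28 mm above the bench is flush with the sign. Any of the four plugs may be in any hole. The point moves with the plug.
- pale_b (a joint): how far this pale plug has been pushed down, in m: 0 = top 10 mm proud of the sign, 0.010 = top flush (it stops there), negative = drawn up. At the start between 0 and 0.003. It slides straight down against about 4 N of friction and stays where it is left; it does not spring back.
- pale_c_top (a point): centre of the top face of a pale cream (maple) round wooden plug, 32 mm across, standing upright in one of the sign's four holes; a height of 28 mm above the bench is flush with the sign. Any of the four plugs may be in any hole. The point moves with the plug.
- pale_c (a joint): how far this pale plug has been pushed down, in m: 0 = top 10 mm proud of the sign, 0.010 = top flush (it stops there), negative = drawn up. At the start between 0 and 0.003. It slides straight down against about 4 N of friction and stays where it is left; it does not spring back.
- sanding_block_mid (a point): centre of a loose blue sanding block, 40 x 60 x 26 mm (x, y, z), lying on the sign near its middle
- glue: loose yellow glue bottle with an orange cap, 60 mm across, 150 mm tall, standing on the bench near the sign's +y end; origin at the centre of its foot
- hammer: loose hammer, 240 mm long, lying on the bench off the sign's -y end, its handle to its own -x; origin on the bench under its middle
Not all that is in view belongs to the job. Of the things shaped like the glue, the yellow one is meant.

How it is judged (in metres and radians):
On the way:
1. the fingers press on the dark plug (contact force between the fingers and walnut above 0.5 N), for 0.02 s.
At the end, for the whole second after the job is handed in: The dark plug is within 2 mm of flush with the sign; the three pale plugs still stand as they were (within 1.5 mm); sanding block, glue bottle and hammer are at rest within 10 mm of where they were (value of joint walnut above 0.008 m and distance of each of pale_a_top, pale_b_top, pale_c_top from where it was at the start of the episode below 0.0015 m and distance of each of sanding_block_mid, glue, hammer from where it was at the start of the episode below 0.01 m and linear speed of each of glue, hammer below 0.02 m/s); the robot touches nothing.
It fails at once if a pale plug is touched (over 0.5 N) (contact force between any of the fingers, the arm and pale_a above 0.5 N or contact force between any of the fingers, the arm and pale_b above 0.5 N or contact force between any of the fingers, the arm and pale_c above 0.5 N).
It fails at once if a plug is drawn up, to more than 11.5 mm proud of the sign (value of joint any of walnut, pale_a, pale_b, pale_c below -0.0015 m).
It fails at once if the dark plug or the sign is pressed roughly (over 50 N) (contact force between any of the fingers, the arm and walnut above 50 N or contact force between any of the fingers, the arm and sign above 50 N).
It fails at once if the sanding block, glue bottle or hammer is moved by more than 10 mm (distance of any of sanding_block_mid, glue, hammer from where it was at the start of the episode above 0.01 m).
It also fails if it takes over 35 s, if anything falls off the work surface, if the arm or the gripper's body presses on something with over 40 N, if the wrist force passes 120 N, or if a joint passes its speed limit or range.

### The arm

A 7-joint arm with a two-finger parallel gripper is mounted at the origin on the work surface. World frame = base frame: x ahead of the robot, y to its left, z up, the work surface at z = 0. Lengths are in m, angles in degrees, forces in N, time in s.
With the tool pointing down it reaches from about 0.4 to 0.85 m from the base axis. Payload 4.5 kg.
Tool frame: the origin (TCP) lies between the finger pads; the fingertips stand 11 mm ahead of it and the grasp point (between the pads) lies 8 mm behind it; z points along the fingers, y is the direction in which the jaws open and shut (so a half turn about z gives the same grasp; the last joint's range is limited). The gripper opens to 85 mm and grips with 20 to 120 N. Pads are 22 mm wide; open, the fingers measure 114 mm over their backs; the gripper's body (76 mm by 85 mm) begins 54 mm behind the grasp point. The pads swing forward as they close: fully open they stand 13 mm farther back than shut.
Start: joints at [-68.365, 39.483, -11.15, 89.685, 9.013, 51.709, -12.324], TCP at [0.211, 0.588, 0.242] pointing down, gripper open.
Joint ranges: [-172.22, 172.22], [-26.19, 119.32], [-84.43, 86.54], [7.71, 146.69], [-57.33, 237.33], [2.42, 119.75], [-152.13, 152.13]. Speed limits (degrees/s): [147.25, 147.25, 180, 180, 180, 180, 180].

### API

Orientations are given as a 3x3 rotation matrix whose columns are the frame's x, y, z axes.
In Python, from rig import ctrl, optics gives the robot as it stands. The module is installed in compiled form; this text tells all that it offers.
- The arm moves only by the tool drive_tool, never from a script. Its argument "rows" is text: rows parted by semicolons, each of 5 numbers parted by spaces: the opening, from -1 (shut) to 1 (fully open), then the shift along the tool's x, y, z in m, then the turn about the tool's z in degrees. In form: claw x y z roll; .... A call has 1 to 20 rows; each row is the pose to reach, as a shift and turn from the pose commanded when the call began, along the tool's axes at that moment; what a row does not reach only later rows make up. A row lasts 1/8 s, in which the tool goes at most 62.5 mm and 10.7 degrees, less where a joint would pass 70% of its speed; a pose out of reach is approached as far as the arm can. A call with a gripper value outside its range is refused whole. The fingers move at their own pace and stop on an object; the grip force is fixed at half the most. Time passes only in rows, so rows that repeat a pose let the fingers close. It gives the time, the measured TCP pose, the force and the opening at its end, in the units of the state.
- ctrl.get_state(): the state, without advancing time (a new reading comes with each control period).
- optics.capture(name): name is "side" or "top" or "wrist"; returns the picture (384x512x3 uint8, blue, green, red); there is no depth.
- optics.calibration(name): a dict with "fx", "fy", "cx", "cy" (pixels), "extrinsics" (4x4, takes a point from camera to world coordinates). Camera axes: x right, y down, z forward; pixel columns grow to the right and rows downward; lengths in m; the calibration is good to about 2 mm. The wrist camera is an equidistant fisheye: a pixel r from the principal point sees the ray r / f radians off the axis. A picture is of the moment at which its call begins: read the wrist's pose just before it. calibration takes no time and is no camera call; for the wrist camera it gives the pose at the moment of the call.
- ctrl.sign_off(): hands the job in, once; it reports no verdict.
The state is a dict: "time_s": time; "joints": joint angles; "qvel": joint speeds; "joint_efforts": joint torques, N m; "tool_pos": TCP position; "tcp_rot": TCP orientation; "force": force on the tool from outside, world axes, zero at the start; "ft_torque": the same for the moment, N m; "finger_gap": opening from 0.0 (shut) to 1.0 (fully open).
Only numpy, scipy, OpenCV 4.12 (cv2) and the standard library are available. Lean on these libraries where they do the work, as an engineer would, in place of code of your own. Each camera call takes 0.05 s, during which the arm holds its last target. There are 200 camera calls.

## Working session

There is one attempt and no reset: what is moved stays moved. The work goes in short steps, Python scripts to look and compute and a tool call to move; the robot and the scene stay as the last step left them, time stands still between calls to the robot, and variables do not carry over. Pictures are saved under pics/ and viewed, on a budget of 10 in all, crops included, one or two more only if the job needs it, and the job is handed in when it is done.

Besides the shell and the picture viewer there is one more tool, called after "Call:" in YAML: its name, and indented under it one key for each argument. drive_tool: Moves the arm, as the interface text tells. Its arguments: {"type":"object","properties":{"rows":{"type":"string"}},"required":["rows"]}

```bash
mkdir -p pics
python3 - <<'E'
from rig import ctrl, optics
import cv2, numpy as np
for n in ("top","side"):
    cv2.imwrite(f"pics/{n}0.png", optics.capture(n)); c=optics.calibration(n); print(n,c["fx"],c["fy"],c["cx"],c["cy"]); print(np.round(c["extrinsics"],4))
s=ctrl.get_state(); print(s["tool_pos"],np.round(s["tcp_rot"],3),s["finger_gap"],s["force"],s["time_s"])
E
```

```text
top 442.06833173868364 442.06833173868364 257.1912840548635 192.77497023811142
[[ 0.0037 -0.9935  0.1142  0.4583]
 [-0.9999 -0.0019  0.0162  0.0199]
 [-0.0159 -0.1142 -0.9933  1.0402]
 [ 0.      0.      0.      1.    ]]
side 395.71833825212525 395.71833825212525 257.2136205360679 194.0993112660054
[[ 0.9902 -0.091   0.1063  0.4846]
 [-0.1398 -0.6732  0.7261 -0.673 ]
 [ 0.0055 -0.7338 -0.6793  0.7016]
 [ 0.      0.      0.      1.    ]]
[0.21053173 0.58786411 0.24156027] [[-0.942  0.337 -0.   ]
 [ 0.337  0.942 -0.002]
 [-0.    -0.002 -1.   ]] 1.0010105178925925 [-0.48846833 -0.97792268  0.38407348] 0.1
```

View pics/top0.png

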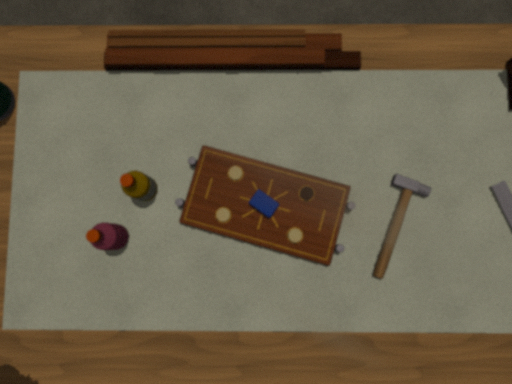

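View pics/side0.png

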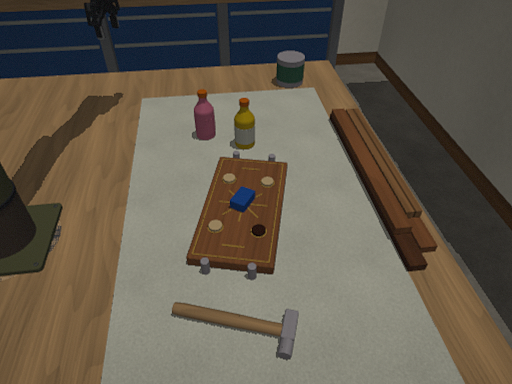

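The top view shows the dark plug at about (307,194), with pale plugs at (235,173), (223,214) and (295,235). In the side view the dark plug is at (259,230). Next I segment the plug and get its position.

```bash
cat > h.py <<'E'
from rig import ctrl, optics
import cv2, numpy as np
def ray(n,u,v,c=None):
    c=c or optics.calibration(n); E=np.array(c["extrinsics"]); a,b=(u-c["cx"])/c["fx"],(v-c["cy"])/c["fy"]
    if n=="wrist":
        r=np.hypot(a,b); k=np.sin(r)/r if r>1e-9 else 1; d=np.array([a*k,b*k,np.cos(r)])
    else: d=np.array([a,b,1.])
    return E[:3,3],E[:3,:3]@d
def hit(n,u,v,z,c=None):
    o,d=ray(n,u,v,c); return o+d*(z-o[2])/d[2]
E
python3 - <<'E'
from h import *
def blob(n,u,v,dark,R=13):
    g=cv2.imread(f"pics/{n}0.png").astype(float)
    p=g[v-R:v+R+1,u-R:u+R+1]; w=p[:,:,2] if dark else p[:,:,0]
    m=(w<0.5*np.median(w)) if dark else (w>0.5*w.max())&(p[:,:,2]>110)
    k,l,s,c=cv2.connectedComponentsWithStats(m.astype(np.uint8)); i=1+np.argmax(s[1:,4]); return c[i]+[u-R,v-R],s[i]
for n,u,v,d in [("top",307,194,1),("side",259,230,1),("top",235,173,0),("top",223,214,0),("top",295,235,0),("side",229,178,0),("side",267,182,0),("side",215,226,0)]:
    c,s=blob(n,u,v,d); print(n,d,c.round(1),s,hit(n,*c,0.036).round(4))
print("glue",hit("top",128,182,.15),"hammer head",hit("top",410,185,.02))
E
```

```text
Traceback (most recent call last):
ValueError: attempt to get argmax of an empty sequence
```

Run:
```python
from h import *
def blob(n,u,v,dark,R=10):
    g=cv2.imread(f"pics/{n}0.png")[v-R:v+R+1,u-R:u+R+1]
    w=np.ascontiguousarray(g[:,:,2 if dark else 1])
    t,m=cv2.threshold(w,0,1,(cv2.THRESH_BINARY_INV if dark else cv2.THRESH_BINARY)+cv2.THRESH_OTSU)
    k,l,s,c=cv2.connectedComponentsWithStats(m); i=l[R,R]; return c[i]+[u-R,v-R],s[i]
for n,u,v,d in [("top",307,194,1),("side",259,230,1),("top",235,173,0),("top",223,214,0),("top",295,235,0),("side",229,178,0),("side",267,182,0),("side",215,226,0)]:
    c,s=blob(n,u,v,d); print(n,d,c.round(1),s,hit(n,*c,0.036).round(4))
print("glue",hit("top",128,182,.15),"hammer head",hit("top",410,185,.02))
```

```text
top 1 [306.2 193.2] [  3   3  13  15 132] [ 0.5729 -0.0755  0.036 ]
side 1 [258.1 229.7] [  2   4  14  12 134] [ 0.5741 -0.0789  0.036 ]
top 0 [235.1 172.5] [  3   3  15  14 162] [0.6206 0.0874 0.036 ]
top 0 [222.7 214.2] [  3   3  15  15 172] [0.5244 0.1146 0.036 ]
top 0 [294.8 234.5] [  3   2  15  15 173] [ 0.4789 -0.0491  0.036 ]
side 0 [228.8 176.9] [ 4  5 13  9 84] [0.5248 0.1135 0.036 ]
side 0 [267.1 180.3] [ 4  4 13  9 84] [0.6213 0.0867 0.036 ]
side 0 [214.8 224.6] [  3   4  14  11 113] [ 0.4784 -0.0502  0.036 ]
glue [0.58223092 0.29846709 0.15      ] hammer head [ 0.5942897  -0.31717687  0.02      ]
```

The two views and the hole-rectangle check agree: the dark plug is at about (0.5745, -0.077). I'll move above it with the fingers shut.

Call:
drive_tool:
  rows: "-1 -0.05 -0.044 0 0; -1 -0.1 -0.09 0 0; -1 -0.15 -0.133 0 0; -1 -0.2 -0.178 0 0; -1 -0.25 -0.222 0 0; -1 -0.3 -0.267 0 0; -1 -0.35 -0.311 0 0; -1 -0.4 -0.356 0 0; -1 -0.45 -0.4 0 0; -1 -0.5 -0.444 0.02 0; -1 -0.54 -0.48 0.05 0; -1 -0.567 -0.504 0.08 0; -1 -0.567 -0.504 0.1 0; -1 -0.567 -0.504 0.1 0; -1 -0.567 -0.504 0.1 0; -1 -0.567 -0.504 0.1 0"

```text
time_s: 2.1
tool_pos: [0.5751, -0.0753, 0.1437]
tcp_rot: [[-0.942, 0.335, 0.002], [0.335, 0.942, 0.001], [-0.002, 0.002, -1.0]]
force: [-0.2, -0.3, 0.3]
finger_gap: 0.0
```

Run:
```python
from h import *
c=optics.calibration("wrist"); print(c); g=optics.capture("wrist"); cv2.imwrite("pics/w1.png",g)
s=ctrl.get_state(); print(s["tool_pos"],np.round(s["tcp_rot"],3),s["finger_gap"],s["force"],s["time_s"])
```

```text
{'fx': 297.3186396354542, 'fy': 297.3186396354542, 'cx': 257.4590023944605, 'cy': 185.02341440511327, 'extrinsics': array([[ 0.33457764,  0.90000671,  0.27936666,  0.50438746],
       [ 0.94236622, -0.32014284, -0.09723409, -0.05024838],
       [ 0.0019259 ,  0.29579805, -0.95524856,  0.2752296 ],
       [ 0.        ,  0.        ,  0.        ,  1.        ]])}
[ 0.57511019 -0.07553269  0.14372016] [[-0.942  0.335  0.002]
 [ 0.335  0.942  0.001]
 [-0.002  0.001 -1.   ]] -0.0030751779481953843 [ 0.5083914   0.389291   -0.07226371] 2.15
```

View pics/w1.png

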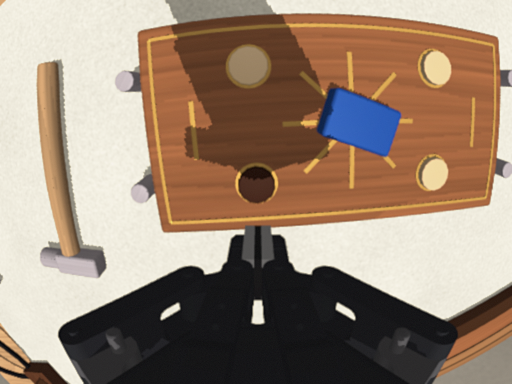

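The wrist view shows the dark plug with its gold rim at about (257,182) in the picture, the shut fingertips at (257,230), and the pale plugs and block well clear. I take one measurement from here.

Run:
```python
from h import *
c=optics.calibration("wrist"); g=cv2.imread("pics/w1.png")
R=32; u0,v0=257,182; p=g[v0-R:v0+R,u0-R:u0+R].astype(int)
m=(p[:,:,2]<70).astype(np.uint8); m[R+26:]=0
k,l,s,ce=cv2.connectedComponentsWithStats(m); i=1+np.argmax(s[1:,4]); print(s[i],ce[i]+[u0-R,v0-R])
q=ce[i]+[u0-R,v0-R]
for z in(.028,.036,.038): print(z,hit("wrist",*q,z,c).round(4))
h=hit("wrist",*q,.036,c); st=ctrl.get_state(); print("tool-axes offset",np.array(st["tcp_rot"]).T@(h-st["tool_pos"]))
print("tip px hit at tip z",hit("wrist",257,230,.133,c))
```

```text
[ 14  16  35  36 386] [256.07772021 177.4507772 ]
0.028 [ 0.5698 -0.0746  0.028 ]
0.036 [ 0.5677 -0.0738  0.036 ]
0.038 [ 0.5672 -0.0736  0.038 ]
tool-axes offset [ 0.00775997 -0.00096567  0.10770511]
tip px hit at tip z [ 0.56938134 -0.07357338  0.133     ]
```

Run:
```python
from h import *
c=optics.calibration("wrist")
for q in[(256.5,182),(256.5,184),(256.5,186),(256.5,166),(256.5,201)]: print(q,hit("wrist",*q,.036,c).round(4))
g=cv2.imread("pics/w1.png")[150:225,215:300]; cv2.imwrite("pics/w1c.png",cv2.resize(g,None,fx=7,fy=7,interpolation=cv2.INTER_CUBIC))
```

```text
(256.5, 182) [ 0.5716 -0.0748  0.036 ]
(256.5, 184) [ 0.5732 -0.0754  0.036 ]
(256.5, 186) [ 0.5749 -0.076   0.036 ]
(256.5, 166) [ 0.5586 -0.0701  0.036 ]
(256.5, 201) [ 0.5876 -0.0805  0.036 ]
```

View pics/w1c.png

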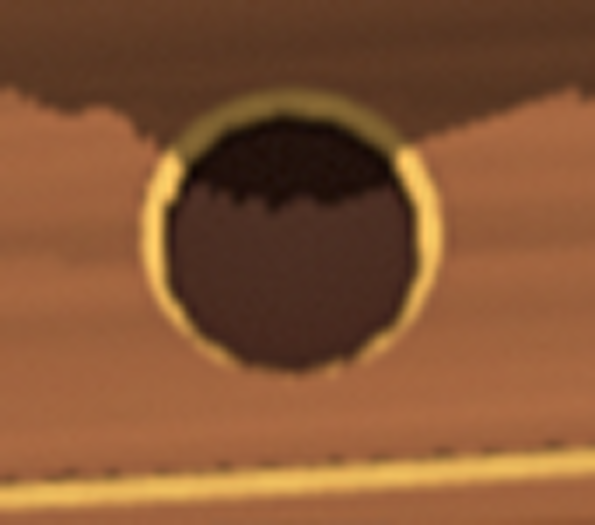

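The crop puts the plug's top centre at about (256.7,185), or (0.574,-0.0757), which is within about 1 mm of the TCP. I'll go down to just above it.

Call:
drive_tool:
  rows: "-1 0.001 0 0.03 0; -1 0.001 0 0.06 0; -1 0.001 0 0.075 0; -1 0.001 0 0.077 0; -1 0.001 0 0.077 0"

```text
time_s: 2.78
tool_pos: [0.5744, -0.0766, 0.0661]
tcp_rot: [[-0.942, 0.337, 0.002], [0.337, 0.942, 0.0], [-0.001, 0.001, -1.0]]
force: [0.1, 0.5, 0.1]
finger_gap: -0.002
```

Call:
drive_tool:
  rows: "-1 0 0 0.003 0; -1 0 0 0.006 0; -1 0 0 0.009 0; -1 0 0 0.012 0; -1 0 0 0.013 0; -1 0 0 0.013 0"

```text
time_s: 3.52
tool_pos: [0.5736, -0.0768, 0.0522]
tcp_rot: [[-0.941, 0.337, -0.0], [0.337, 0.941, 0.0], [0.0, 0.0, -1.0]]
force: [0.4, -0.2, -0.1]
finger_gap: -0.004
```

Call:
drive_tool:
  rows: "-1 0 0 0.001 0; -1 0 0 0.002 0; -1 0 0 0.003 0; -1 0 0 0.004 0; -1 0 0 0.005 0; -1 0 0 0.006 0; -1 0 0 0.007 0; -1 0 0 0.007 0"

```text
time_s: 4.53
tool_pos: [0.5737, -0.0768, 0.0453]
tcp_rot: [[-0.941, 0.337, 0.0], [0.337, 0.941, 0.0], [-0.0, 0.0, -1.0]]
force: [-0.7, 0.4, 3.7]
finger_gap: -0.004
```

The plug pushes back with 3.7 N, which matches its sliding friction. I'll carry on slowly.

Call:
drive_tool:
  rows: "-1 0 0 0.001 0; -1 0 0 0.002 0; -1 0 0 0.003 0; -1 0 0 0.004 0; -1 0 0 0.0045 0; -1 0 0 0.0045 0"

```text
time_s: 5.28
tool_pos: [0.5736, -0.0768, 0.0407]
tcp_rot: [[-0.941, 0.337, -0.0], [0.337, 0.941, 0.0], [0.0, 0.0, -1.0]]
force: [1.6, 0.1, 2.7]
finger_gap: 0.002
```

Call:
drive_tool:
  rows: "-1 0 0 0.0005 0; -1 0 0 0.001 0; -1 0 0 0.0013 0; -1 0 0 0.0013 0"

```text
time_s: 5.78
tool_pos: [0.5737, -0.0768, 0.0395]
tcp_rot: [[-0.941, 0.337, 0.0], [0.337, 0.941, 0.0], [-0.0, 0.0, -1.0]]
force: [-0.2, -0.2, 3.4]
finger_gap: -0.001
```

Call:
drive_tool:
  rows: "-1 0 0 0.0003 0; -1 0 0 0.0006 0; -1 0 0 0.0006 0"

```text
time_s: 6.15
tool_pos: [0.5737, -0.0768, 0.0392]
tcp_rot: [[-0.941, 0.337, 0.0], [0.337, 0.941, -0.0], [-0.0, 0.0, -1.0]]
force: [-0.1, 0.8, 5.5]
finger_gap: -0.002
```

Call:
drive_tool:
  rows: "-1 0 0 0.0003 0; -1 0 0 0.0006 0; -1 0 0 0.0006 0"

```text
time_s: 6.52
tool_pos: [0.5737, -0.0768, 0.0391]
tcp_rot: [[-0.941, 0.337, 0.0], [0.337, 0.941, -0.0], [-0.0, -0.0, -1.0]]
force: [-2.8, 0.9, 11.5]
finger_gap: 0.002
```

The tool has stopped at z = 0.039 (tips at 28 mm) and the force is climbing to 11.5 N, so the plug is on its stop. I'll withdraw straight up and move aside to look.

Call:
drive_tool:
  rows: "-1 0 0 -0.003 0; -1 0 0 -0.01 0; -1 0 0 -0.04 0; -1 0 0 -0.08 0; -1 0 0 -0.12 0; -1 0.06 0 -0.15 0; -1 0.1 0 -0.15 0; -1 0.1 0 -0.15 0; -1 0.1 0 -0.15 0"

```text
time_s: 7.65
tool_pos: [0.4805, -0.0432, 0.1886]
tcp_rot: [[-0.941, 0.337, 0.002], [0.337, 0.941, 0.0], [-0.002, 0.001, -1.0]]
force: [0.2, 0.0, 0.9]
finger_gap: 0.001
```

Run:
```python
from h import *
s=ctrl.get_state(); print(s["tool_pos"],s["force"],s["time_s"])
w=optics.capture("wrist"); cv2.imwrite("pics/w2.png",w); d=optics.capture("side"); cv2.imwrite("pics/s2.png",d)
a=cv2.resize(d[140:360,160:320],None,fx=3.4,fy=3.4,interpolation=cv2.INTER_CUBIC)
cv2.imwrite("pics/s2c.png",cv2.resize(a,(436,600)))
```

```text
[ 0.48049016 -0.04323586  0.18855306] [0.21528097 0.02462273 0.8866872 ] 7.65
```

View pics/w2.png

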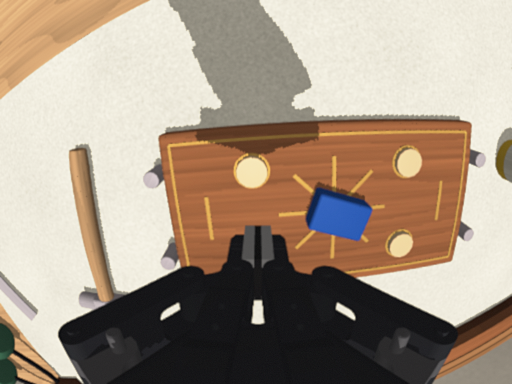

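View pics/s2c.png

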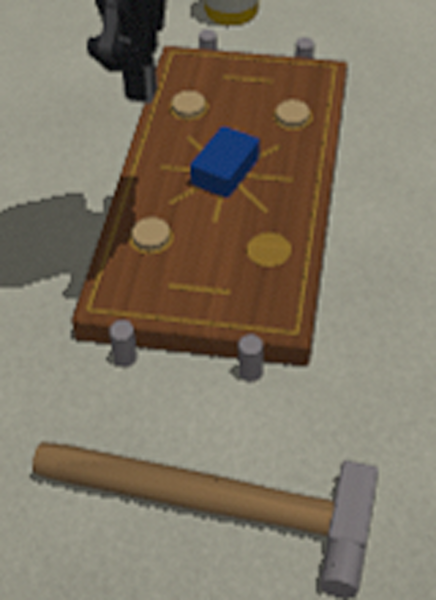

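The side crop shows the three pale plugs still proud and the block and hammer in place. At the dark plug's hole only a flat gold disc shows. That fits the plug top now being level with or just below the gold rim's own disc. Before handing in, I compare the before and after pictures numerically.

Run:
```python
from h import *
a=cv2.imread("pics/side0.png"); b=cv2.imread("pics/s2.png")
for n,(x0,x1,y0,y1) in dict(glue=(233,258,96,150),hammer=(168,302,298,360),block=(226,260,184,214),paleSW=(204,226,216,236),paleNW=(220,238,170,186),paleNE=(258,277,173,190),dark=(247,270,221,240)).items():
    p,q=[np.float32(cv2.cvtColor(i[y0:y1,x0:x1],6)) for i in(a,b)]
    s,r=cv2.phaseCorrelate(p,q,cv2.createHanningWindow(p.shape[::-1],cv2.CV_32F)); print(n,"shift px",np.round(s,2),"meandiff",abs(p-q).mean().round(1))
```

```text
glue shift px [ 0.56 -0.02] meandiff 2.2
hammer shift px [0.52 0.  ] meandiff 8.1
block shift px [ 0.07 -0.06] meandiff 4.0
paleSW shift px [-0.28  0.3 ] meandiff 8.7
paleNW shift px [ 0.08 -0.05] meandiff 2.4
paleNE shift px [0.07 0.01] meandiff 5.5
dark shift px [ 0.16 -1.72] meandiff 29.3
```

```bash
python3 -c "
from rig import ctrl
s=ctrl.get_state(); print(s['force'],s['time_s']); print(ctrl.sign_off())"
```

```text
[ 0.82597531  0.0877539  -0.38597885] 7.75
the job is handed in; nothing more can be done
None
```

I pressed the dark walnut plug down with the shut fingertips until it stopped, withdrew straight up, moved clear and handed the job in at 7.75 s. No verdict was reported.

- **Press:** the plug slid at about 3–4 N. The tool then stopped with the fingertips about 28 mm above the bench, which is flush. The force rose to 11.5 N there, the highest reading, against a limit of 50 N.
- **Other items:** comparing side pictures before and after, the pale plugs, sanding block, glue bottle and hammer shifted by about half a pixel or less (about 1 mm). The force after withdrawing was near zero.
- **Not fully confirmed:** I could not see the walnut's face at the end. Its hole showed only a flat gold disc, which I took to be the gold rim covering a flush plug. That it is flush rests mainly on where the tool stopped and how the force rose.

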